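# Refit a trolley wheel and its spring retaining clip

## Robot

A 6-joint arm with a two-finger parallel gripper is mounted at the origin on the work surface. World frame = base frame: x ahead of the robot, y to its left, z up, the work surface at z = 0. Lengths are in mm, angles in degrees, forces in N, time in s.
With the tool pointing down it reaches from about 350 to 850 mm from the base axis. Payload 8.1 kg.
Tool frame: the origin (TCP) lies midway between the tips of the shut fingers; the grasp point (between the pads) lies 19 mm behind it (r.grip_point_offset is the distance from the TCP to the grasp point, in mm); z points along the fingers, y is the line along which they close (so a half turn about z gives the same grasp; the last joint's range is limited). The gripper opens to 85 mm and grips with 20 to 120 N. Pads are 22 mm wide; open, the fingers measure 114 mm over their backs; the gripper's body (76 mm by 85 mm) begins 54 mm behind the grasp point. The pads swing forward as they close: fully open they stand 13 mm farther back than shut.
Start: joints at [70.05, 7.471, 85.268, -0, 87.261, -4.893], TCP at [155.849, 579.41, 231.292] pointing down, gripper open.
Joint ranges: [-169.43, 169.43], [-51.17, 129.36], [1.28, 143.12], [-76.62, 256.62], [0, 156.53], [-152.29, 152.29]. Speed limits (degrees/s): [136.94, 136.94, 159.86, 180, 180, 180].

## Interface

Orientations are given as [roll, pitch, yaw] about the fixed x, y, z axes, in that order (R = Rz(yaw) Ry(pitch) Rx(roll)).
In Python, from bench import r gives the robot as it stands.
- The arm moves only by the shell command python3 -m inch 'ROWS' [FORCE]. ROWS is JSON, one flat list of numbers, 7 for each row, row after row: the shift along the world's x, y, z in m, then the turn, a rotation vector about the world's x, y, z in degrees, then the closure in counts, from 0 (fully open) to 255 (shut). A call has 1 to 10 rows; each row shifts and turns the commanded pose from where the row before left it; what a row does not reach is not made up. A row lasts 1/10 s, in which the tool goes at most 50 mm and 8.59 degrees, less where a joint would pass 70% of its speed; a pose out of reach is approached as far as the arm can. A call with a gripper value outside its range is refused whole. The fingers move at their own pace and stop on an object; FORCE is the grip in N (left out, the last holds). Time passes only in rows, so rows that do not move let the fingers close. It gives the time, the measured TCP pose, the force and the opening at its end, in the units of the state.
- r.sense(): the state, without advancing time (a new reading comes with each control period).
- r.snapshot(name): name is "scene" or "side" or "wrist"; returns (picture, depth): 400x640x3 uint8, red, green, blue; 400x640 float32, mm along the optical axis (not along the pixel's ray), 0 where there is no reading.
- r.get_calibration(name): a dict with "fovy" (degrees; the focal length in pixels is half the picture's height over the tangent of half this angle, whatever the lens; pixels are square), "cx", "cy" (the principal point, pixels), "k1" (the pictures are not rectified: a ray, as slopes to the right and down, at radius r is drawn at 1 + k1 r^2 times it, then the intrinsics apply), "position" and "rotation" of the camera in the world; the wrist camera has in their place "tool_from_camera" (4x4, takes a point from camera to tool coordinates, whose origin is the TCP and whose axes are the flange's). Camera axes: x right, y up, looking along -z (the intrinsics and any distortion apply to the point x, -y, -z); pixel columns grow to the right and rows downward; lengths in mm; the calibration is good to about 2 mm. A picture is of the moment at which its call begins: read the wrist's pose just before it. get_calibration takes no time and is no camera call.
- r.hand_in(): hands the job in, once; it reports no verdict.
The state is a dict: "time": time; "joint_pos": joint angles; "qd": joint speeds; "joint_efforts": joint torques, N m; "tool_pos": TCP position; "tcp_rot": TCP orientation; "ft_force": force on the tool from outside, world axes, zero at the start; "wrist_torque": the same for the moment, N m; "finger_gap": finger opening in mm.
Only numpy, scipy, OpenCV 4.12 (cv2) and the standard library are available. Lean on these libraries where they do the work, as an engineer would, in place of code of your own. Each camera call takes 0.05 s, during which the arm holds its last target. There are 200 camera calls.

## Task

Slide the trolley wheel fully home along its axle so the groove is uncovered, then take the smaller of the two spring clips from the wooden rack and press it from above into the axle groove until it snaps fully in, and let go of it there. Feel your way: never push on the wheel, the axle or its stand with more than 25 N, and leave the bigger clip in its slot.

Things in the scene. Friction and masses are not known exactly. Their poses are not given: they have to be found in the camera images.
- axle_line (a point): Point on the centre line of a level steel stub axle, 110 mm above the table. y runs along the axle to the upright plate (its face 65.5 mm off), -y to the free end (24 to 45 mm off), z up. Axle 24 mm in diameter. Its ring groove, 7 mm wide along y and 16 mm in diameter at its bottom, has its centre anywhere from 10 mm before to 10 mm past this point: find it by feel or sight.
- stand: Stand that holds the axle, fixed to the table: grey base plate 110 (x) x 170 (y) x 12 mm and an upright steel plate 70 mm wide, 12 mm thick, its top 136 mm above the table. The axle is clamped in it, further in or out each time. Origin under the base's centre; axes as axle_line, which lies 40 mm towards -y of the origin.
- wheel (a joint): How far (m) the trolley wheel stands out from home along the axle: 0 = home, against its collar by the upright plate; at most 0.046, towards the free end. It starts 0.034 to 0.044 out, its hub hiding the groove. It slides with about 3 N of friction and stays where it is left.
- wheel_face (a point): Centre of the wheel's outer tyre face (towards the axle's free end), on the axle line; axes as axle_line; moves with the wheel. Black tyre 90 mm in diameter, 28 mm wide from this face towards +y; a grey hub 30 mm in diameter sticks out 12 mm towards -y. At home this face is 31.5 mm and the hub's end 19.5 mm from axle_line, on its +y side.
- clip_grip (a point): Centre of the smaller clip's grip, a black plastic block 20 (x) x 10 (y) x 30 mm tall (z), taken from above across its 20 mm. Below it a steel spring clip, 36 mm wide over its shoulders (their top 23 mm below this point), 5 mm thick in y. It stands upright, opening down, in a slot of the rack. 74 g. Axes as clip_throat, which is 37 mm below.
- clip_throat (a point): Centre of the smaller clip's round opening, to end on the axle's centre line. x across the legs, y through the 5 mm blade (along the axle once fitted, either way round), z up to the grip. Lips 12 mm apart, 6 mm below this point, spring open and snap in at about 10 N of push. Resting on the bare axle it is about 17 mm too high; in the groove unsnapped, 12 mm.
- big_clip_grip (a point): Centre of the like grip of the bigger clip (56 mm wide over its shoulders, its grip's top 9 mm higher), in the rack's other slot 60 mm away. Too big for this axle; it stays there.
- rack: Dark hardwood block fixed to the table, 70 (x) x 110 (y) x 40 mm tall, with two slots along x at y = -30 and +30 mm, 6.5 mm wide, 12 mm deep, each with one clip standing in it; which is in which varies. Origin under its centre.
There are look-alikes about, which are no part of the job. What is shaped like the part that bears clip_grip but pink is not meant.

How it is judged:
By the outcome, as a careful person would: the job done as asked, in the order asked, and still so for the second after the job is handed in, with the robot touching nothing.
It also fails if it takes over 72 s, if anything falls off the work surface, if the arm or the gripper's body presses on something with over 40 N, if the wrist force passes 120 N, or if a joint passes its speed limit or range.

## Working session

There is one attempt and no reset: what is moved stays moved. The work goes in short steps, Python scripts to look and compute and a shell command to move; the robot and the scene stay as the last step left them, time stands still between calls to the robot, and variables do not carry over. Pictures are saved under pics/ and viewed, on a budget of 10 in all, crops included, one or two more only if the job needs it, and the job is handed in when it is done.

```bash
ls; mkdir -p pics; cat > h.py <<'E'
from bench import r
import numpy as np, cv2
from scipy.spatial.transform import Rotation as R
def snap(n):
    s=r.sense(); im,d=r.snapshot(n); c=r.get_calibration(n)
    if 'position' in c: p=np.array(c['position'],float); Rm=np.array(c['rotation'],float)
    else:
        T=np.array(c['tool_from_camera']); Rt=R.from_euler('xyz',s['tcp_rot'],degrees=True).as_matrix()
        p=Rt@T[:3,3]+np.array(s['tool_pos']); Rm=Rt@T[:3,:3]
    return im,d,(c,p,Rm)
def ray(cam,u,v):
    c,p,Rm=cam; f=200/np.tan(np.radians(c['fovy']/2))
    xd=np.array([(u-c['cx'])/f,(v-c['cy'])/f]); x=xd.copy()
    for _ in range(20): x=xd/(1+c['k1']*(x@x))
    return p,Rm@np.array([x[0],-x[1],-1.])
def atz(cam,u,v,z):
    p,d=ray(cam,u,v); return p+d*(z-p[2])/d[2]
def atd(cam,u,v,dep):
    p,d=ray(cam,u,v); return p+d*dep[int(v),int(u)]
def save(n,im): cv2.imwrite('pics/'+n+'.png',im[...,::-1])
def load(n):
    z=np.load(n+'.npz',allow_pickle=True); return z['im'],z['d'],z['cam']
def keep(n,t): np.savez(n+'.npz',im=t[0],d=t[1],cam=np.array(t[2],dtype=object))
E
python3 - <<'E'
from h import *
ims=[]
for n in ['scene','side']:
    t=snap(n); keep(n,t); save(n,t[0]); print(n,t[2])
print(r.sense())
E
```

```text
pics
scene ({'fovy': 52.36404024335294, 'cx': 311.9812691591417, 'cy': 196.32578043774515, 'k1': -0.09774848317434189, 'position': array([945.76957607, 336.96815019, 584.51861401]), 'rotation': array([4.98052669e+01, 3.20001772e-02, 1.32991736e+02])}, array([945.76957607, 336.96815019, 584.51861401]), array([4.98052669e+01, 3.20001772e-02, 1.32991736e+02]))
side ({'fovy': 47.88731915757228, 'cx': 314.94926733201976, 'cy': 200.83915744570834, 'k1': -0.02985619812584796, 'position': array([  43.35598223, -535.36085241,  466.97362855]), 'rotation': array([ 61.59686655,  -0.76025573, -47.5756372 ])}, array([  43.35598223, -535.36085241,  466.97362855]), array([ 61.59686655,  -0.76025573, -47.5756372 ]))
{'time': 0.1, 'joint_pos': array([ 7.00496486e+01,  7.51127978e+00,  8.53213299e+01, -1.02421172e-03,
        8.72610160e+01, -4.89199580e+00]), 'qd': array([ 0.10534239, -0.08079228, -0.15778165, -0.00639508, -0.23782488,
        0.03642029]), 'joint_efforts': array([ 1.62980574e-03, -5.70945597e+01, -5.01946843e+01,  6.23485084e-05,
        7.93271349e-03,  2.68872651e-05]), 'tool_pos': array([155.69209435, 578.95358216, 230.36051057]), 'tcp_rot': array([-1.79906628e+02, -6.96495098e-03,  1.64941689e+02]), 'ft_force': array([0.67013797, 0.72572934, 0.50182454]), 'wrist_torque': array([ 0.0128104 ,  0.0033874 , -0.03158898]), 'finger_gap': 85.4567802896723}
```

Rotation is given as euler angles; I'll fix that in the helper.

```bash
sed -i "s/Rm=np.array(c\['rotation'\],float)/Rm=R.from_euler('xyz',c['rotation'],degrees=True).as_matrix()/" h.py
python3 - <<'E'
from h import *
for n in ['scene','side']:
    im,d,cam=load(n); c=cam[0]; keep(n,(im,d,(c,np.array(c['position'],float),R.from_euler('xyz',c['rotation'],degrees=True).as_matrix())))
E
```

```text
(no output)
```

View pics/scene.png

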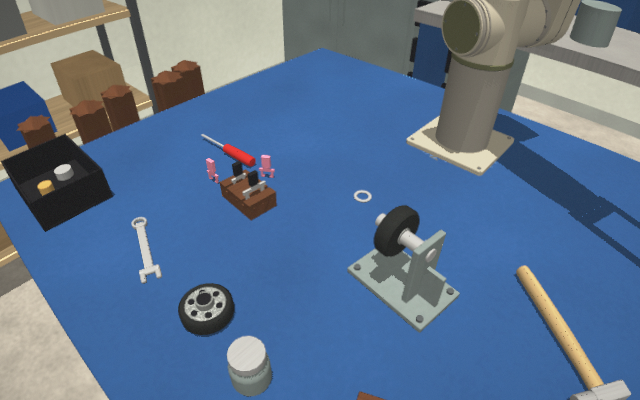

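View pics/side.png

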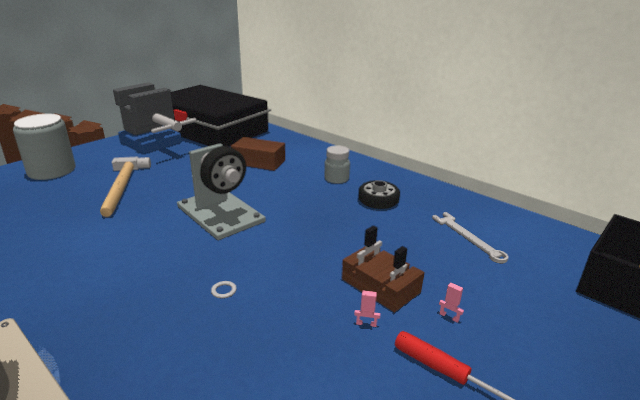

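Scene view: rack at (248,190), with black grips at about (238,168) and (253,177). The pink look-alikes are at (211,168) and (267,162), and the stand is at (404,280) with the wheel at (397,231). Side view: black grips at (371,237) and (400,258), pink ones at (368,305) and (454,298), wheel at (223,170). The loose wheel is at (379,194). The candidates for the clip are these two black-gripped ones, so next I'll measure them and make a close crop.

```bash
python3 - <<'E'
from h import *
a,da,ca=load('scene'); b,db,cb=load('side')
for im,d,cam,box,nm in [(a,da,ca,(215,150,285,225),'scene'),(b,db,cb,(330,220,435,310),'side')]:
    x0,y0,x1,y1=box; s=im[y0:y1,x0:x1].astype(int)
    m=(s.max(2)<60).astype(np.uint8)
    n,l,st,ce=cv2.connectedComponentsWithStats(m)
    for i in range(1,n):
        if st[i,4]>25:
            ys,xs=np.where(l==i); ys+=y0; xs+=x0
            P=np.array([atd(cam,u,v,d) for u,v in zip(xs,ys) if d[v,u]>0])
            print(nm,ce[i]+[x0,y0],st[i],np.median(P,0).round(1),'zmax',np.percentile(P[:,2],97).round(1))
    # rack top
    dd=[(atd(cam,u,v,d),im[v,u]) for v in range(y0,y1) for u in range(x0,x1) if d[v,u]>0]
    P=np.array([p for p,_ in dd]);C=np.array([c for _,c in dd]).astype(int)
    k=(abs(P[:,2]-40)<5)&(C[:,0]>C[:,2]+20)
    if k.sum()>20: print('racktop',cv2.minAreaRect(P[k,:2].astype(np.float32)),k.sum())
# base plate & upright via depth
for im,d,cam,box,nm in [(a,da,ca,(330,195,475,335),'scene'),(b,db,cb,(170,135,275,240),'side')]:
    x0,y0,x1,y1=box
    uv=[(u,v) for v in range(y0,y1) for u in range(x0,x1) if d[v,u]>0]
    P=np.array([atd(cam,u,v,d) for u,v in uv]);C=np.array([im[v,u] for u,v in uv]).astype(int)
    g=(C.max(1)-C.min(1)<50)
    k=g&(abs(P[:,2]-12)<5); print(nm,'base',cv2.minAreaRect(P[k,:2].astype(np.float32)),k.sum())
    k=g&(P[:,2]>50)&(C.max(1)>90); print('upr',cv2.minAreaRect(P[k,:2].astype(np.float32)))
    k=(C.max(1)<60)&(P[:,2]>50); print('tyre',P[k].mean(0),cv2.minAreaRect(P[k,:2].astype(np.float32)),P[k,2].min(),P[k,2].max())
A=cv2.resize(a[145:225,200:290],None,fx=4.4,fy=4.4,interpolation=2);B=cv2.resize(b[220:310,330:430],None,fx=4,fy=4,interpolation=2)
h=max(A.shape[0],B.shape[0]);M=np.zeros((h,A.shape[1]+B.shape[1],3),np.uint8);M[:A.shape[0],:A.shape[1]]=A;M[:B.shape[0],A.shape[1]:]=B
save('crop',M)
E
```

```text
scene [236.98245614 168.14912281] [ 17  11  11  15 114] [ 545.8 -253.6   75.2] zmax 86.8
scene [252.56302521 178.10084034] [ 33  21  10  15 119] [ 552.1 -194.3   83. ] zmax 94.5
racktop ((521.9420776367188, -223.03355407714844), (111.05484008789062, 124.19837951660156), 82.95217895507812) 757
side [370.42424242 236.08585859] [ 35   6  12  21 198] [ 543.9 -202.5   83.1] zmax 96.2
side [399.63926941 257.31050228] [ 63  27  14  22 219] [ 537.5 -262.    74.4] zmax 87.5
side [368.07692308 258.11538462] [35 35  7  7 26] [ 547.  -196.5   38.7] zmax 41.2
side [350.28409091 269.39772727] [13 41 19 16 88] [ 513.2 -189.2   30.2] zmax 38.4
side [369.62931034 280.57758621] [ 26  53  26  19 116] [ 510.2 -230.6   31.5] zmax 38.0
side [415.46774194 286.13709677] [ 77  54  17  26 124] [ 557.2 -284.3   22.3] zmax 36.5
side [391.05660377 292.32075472] [55 67 12 12 53] [ 507.4 -271.7   33.3] zmax 38.1
side [404.01923077 294.32692308] [68 68 11 16 52] [ 528.8 -282.4   26.1] zmax 36.9
side [383.88235294 303.76470588] [47 78 14 12 34] [ 508.  -264.5    3.3] zmax 10.6
racktop ((516.265625, -227.314056396484
[... 180 characters left out ...]
719) 3400
upr ((507.9272155761719, 148.45556640625), (142.9910888671875, 78.39926147460938), 87.04576873779297)
tyre [521.51961594 121.18754951 127.7894199 ] ((508.62298583984375, 117.62920379638672), (27.573347091674805, 83.82617950439453), 81.423583984375) 69.93635129343988 155.06764665714923
side base ((633.9901733398438, 291.6175537109375), (575.9088745117188, 239.70657348632812), 60.5238151550293) 2222
upr ((612.0584716796875, 219.60723876953125), (367.186767578125, 107.82544708251953), 37.09318161010742)
tyre [492.54457668 108.05606744 121.5570005 ] ((600.0543212890625, 230.53903198242188), (371.2128601074219, 92.53532409667969), 48.88304901123047) 50.967440073130035 156.35341450966956
```

View pics/crop.png

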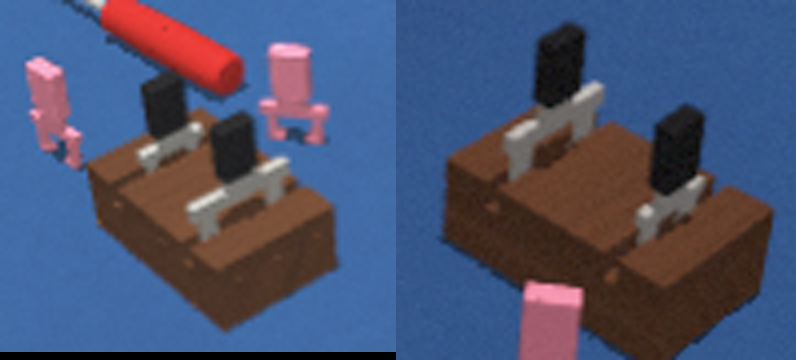

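The smaller clip is the one at about (542,-258), with its grip top at 87 mm. The bigger one, at (548,-198), is 96 mm high and visibly wider. The free end of the axle faces -y and the stand yaw is about -6.8°. I'll move above the free end of the axle with the fingers partly closed, ready to push both sides of the tyre.

```bash
python3 -m inch '[0.021,-0.032,0.01,0,0,-8.2,105, 0.021,-0.032,0.01,0,0,-8.2,105, 0.021,-0.032,0.01,0,0,-8.2,105, 0.021,-0.032,0.01,0,0,-8.2,105, 0.021,-0.032,0.01,0,0,-8.2,105, 0.021,-0.032,0.01,0,0,-8.2,105, 0.021,-0.032,0.01,0,0,-8.2,105, 0.021,-0.032,0,0,0,-8.2,105]' 20
python3 -m inch '[0.021,-0.032,0,0,0,-8.2,105, 0.021,-0.032,0,0,0,-8.2,105, 0.022,-0.033,0,0,0,0,105, 0.022,-0.033,0,0,0,0,105, 0.022,-0.033,0,0,0,0,105, 0.022,-0.033,0,0,0,0,105, 0.022,-0.033,0,0,0,0,105, 0.022,-0.033,0,0,0,0,105, 0,0,0,0,0,0,105, 0,0,0,0,0,0,105]'
python3 - <<'E'
from h import *
t=snap('wrist'); keep('w1',t); save('w1',t[0]); print(t[2]); 
s=r.sense(); print(s['tool_pos'],s['tcp_rot'],s['finger_gap'],s['ft_force'])
E
```

```text
time: 0.9
tool_pos: [324.8, 322.3, 302.7]
tcp_rot: [179.9, -0.1, 99.0]
ft_force: [0.8, -0.1, 0.6]
finger_gap: 50.3
time: 1.9
tool_pos: [497.8, 60.7, 300.6]
tcp_rot: [-179.9, -0.0, 82.8]
ft_force: [-0.2, 0.3, -0.5]
finger_gap: 50.2
({'fovy': 60.90843310139647, 'cx': 316.28565756612323, 'cy': 201.55518740359403, 'k1': 0.001544858016294475, 'tool_from_camera': array([[ 3.92461275e-04,  9.45907620e-01,  3.24435849e-01,
         8.33678101e+01],
       [ 9.99999921e-01, -3.50363285e-04, -1.88172619e-04,
         3.49620749e-01],
       [-6.43235049e-05,  3.24435897e-01, -9.45907683e-01,
        -1.42495394e+02],
       [ 0.00000000e+00,  0.00000000e+00,  0.00000000e+00,
         1.00000000e+00]])}, array([508.76701829, 143.32123305, 443.07467251]), array([[ 0.99220514,  0.11736106,  0.04189671],
       [-0.12460526,  0.938621  ,  0.32165842],
       [-0.00157496, -0.32437169,  0.94592839]]))
[497.51005621  61.48307615 300.80582841] [-1.79928805e+02 -1.26621877e-02  8.29011169e+01] 49.90607107119667 [1.21616116 0.00673145 0.2689064 ]
```

View pics/w1.png

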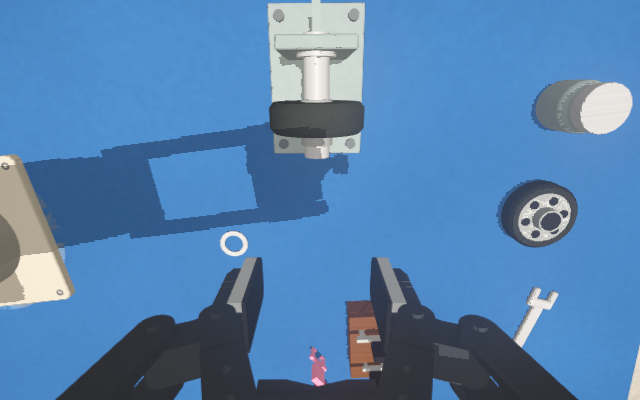

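Wrist view: the wheel's tyre is at (317,118), the hub at (317,150), the upright at (317,42) and the axle is vertical at u≈317, well aligned with the tool. I'll get numbers from depth.

```bash
cat > ax.py <<'E'
from h import *
def cloud(t,box):
    im,d,cam=t; x0,y0,x1,y1=box
    uv=[(u,v) for v in range(y0,y1) for u in range(x0,x1) if d[v,u]>0]
    return np.array([atd(cam,u,v,d) for u,v in uv]),np.array([im[v,u] for u,v in uv]).astype(int),np.array(uv)
E
python3 - <<'E'
from ax import *
t=load('w1'); P,C,uv=cloud(t,(255,0,380,165))
k=abs(P[:,2]-12)<4; rb=cv2.minAreaRect(P[k,:2].astype(np.float32)); print('base',rb)
k=(abs(P[:,2]-136)<4)&(C.max(1)>100)&(uv[:,1]<60); ru=cv2.minAreaRect(P[k,:2].astype(np.float32)); print('upr',ru,k.sum())
k=(C.max(1)<80)&(P[:,2]>60); print('tyre',cv2.minAreaRect(P[k,:2].astype(np.float32)),P[k,2].max(),k.sum())
for lo,hi in [(60,98),(139,165)]:
    k=(uv[:,1]>lo)&(uv[:,1]<hi)&(P[:,2]>100); print('axle',cv2.minAreaRect(P[k,:2].astype(np.float32)),P[k,2].max())
for v in (20,65,80,90,145,150,155): # axle centre per row
    k=(uv[:,1]==v)&(P[:,2]>95); print(v,P[k].mean(0) if k.any() else None,k.sum())
E
```

```text
base ((508.673095703125, 145.8486328125), (170.2228546142578, 110.1222152709961), 83.30533599853516)
upr ((512.2708740234375, 176.9435272216797), (11.884289741516113, 69.72358703613281), 83.21131134033203) 1347
tyre ((499.5826416015625, 115.69080352783203), (28.04726219177246, 75.96925354003906), 83.24945831298828) 156.6304216904295 1193
axle ((508.7384948730469, 148.2565155029297), (31.304113388061523, 23.590396881103516), 83.47610473632812) 123.79346463550013
axle ((501.84539794921875, 86.237548828125), (18.357654571533203, 29.18444061279297), 82.74687957763672) 126.41081320986336
20 None 0
65 [510.07932006 159.93002176 119.08107671] 27
80 [508.97859861 147.47113814 119.35312061] 26
90 [507.90894379 139.02617829 119.3799507 ] 26
145 [501.78737577  90.18648975 122.42225269] 28
150 [501.13094912  84.97316744 119.57570933] 24
155 [500.52955172  80.17789997 119.53524751] 24
```

```bash
python3 -m inch '[0.0012,0,-0.039,0,0,0.3,105, 0,0,-0.039,0,0,0,105, 0,0,-0.039,0,0,0,105, 0,0,-0.039,0,0,0,105, 0,0,-0.039,0,0,0,105, 0.001,0.009,0,0,0,0,105, 0.001,0.009,0,0,0,0,105, 0,0,0,0,0,0,105]'
python3 -m inch '[0.0005,0.004,0,0,0,0,105, 0.0005,0.004,0,0,0,0,105, 0.0005,0.004,0,0,0,0,105, 0.0005,0.004,0,0,0,0,105, 0.0005,0.004,0,0,0,0,105]'
```

```text
time: 2.75
tool_pos: [502.8, 81.4, 109.2]
tcp_rot: [179.8, -0.1, 83.4]
ft_force: [1.1, 0.3, 1.3]
finger_gap: 50.2
time: 3.25
tool_pos: [504.1, 99.3, 106.9]
tcp_rot: [179.9, 0.0, 83.2]
ft_force: [0.4, -3.1, 2.6]
finger_gap: 50.2
```

```bash
python3 -m inch '[0.0004,0.004,0,0,0,0,105, 0.0004,0.004,0,0,0,0,105, 0.0004,0.004,0,0,0,0,105, 0.0004,0.004,0,0,0,0,105, 0.0004,0.003,0,0,0,0,105, 0,0,0,0,0,0,105]'
python3 -m inch '[0,0.001,0,0,0,0,105, 0,0.001,0,0,0,0,105, 0,0.001,0,0,0,0,105]'
```

```text
time: 3.85
tool_pos: [505.2, 119.1, 106.1]
tcp_rot: [-180.0, -0.0, 83.3]
ft_force: [-1.3, 0.5, -0.6]
finger_gap: 50.4
time: 4.15
tool_pos: [505.3, 121.2, 106.0]
tcp_rot: [-180.0, 0.0, 83.2]
ft_force: [1.8, -3.3, -1.7]
finger_gap: 50.3
```

```bash
python3 -m inch '[0,0.001,0,0,0,0,105, 0,0.001,0,0,0,0,105]'; python3 -m inch '[0,0.001,0,0,0,0,105, 0,0.001,0,0,0,0,105]'
```

```text
time: 4.35
tool_pos: [505.4, 123.3, 106.1]
tcp_rot: [-180.0, 0.0, 83.2]
ft_force: [1.7, -2.9, -1.7]
finger_gap: 50.4
time: 4.55
tool_pos: [505.5, 125.4, 106.2]
tcp_rot: [-180.0, 0.0, 83.2]
ft_force: [1.6, -4.6, -2.3]
finger_gap: 50.2
```

```bash
python3 -m inch '[0,0.001,0,0,0,0,105, 0,0.001,0,0,0,0,105]'; python3 -m inch '[0,0.001,0,0,0,0,105]'; python3 -m inch '[0,0.001,0,0,0,0,105]'
```

```text
time: 4.75
tool_pos: [505.5, 126.9, 106.3]
tcp_rot: [-180.0, 0.1, 83.2]
ft_force: [0.8, -10.6, -0.4]
finger_gap: 50.5
time: 4.85
tool_pos: [505.5, 126.9, 106.3]
tcp_rot: [-180.0, 0.2, 83.2]
ft_force: [0.3, -16.2, 0.3]
finger_gap: 50.0
time: 4.95
tool_pos: [505.5, 126.9, 106.3]
tcp_rot: [180.0, 0.3, 83.2]
ft_force: [0.7, -20.3, 2.1]
finger_gap: 50.3
```

The wheel stopped hard at y=126.9 with the force rising to 20 N, and the predicted home position was 126.6. I'll back off, rise and look for the groove.

```bash
python3 -m inch '[-0.0005,-0.005,0,0,0,0,105, -0.002,-0.019,0,0,0,0,105, -0.002,-0.019,0,0,0,0,105, 0,0,0.025,0,0,0,105, 0,0,0.03,0,0,0,105, 0,0,0.03,0,0,0,105, 0,0,0,0,0,0,105, 0,0,0,0,0,0,105]'
python3 - <<'E'
from ax import *
t=snap('wrist'); keep('w2',t); save('w2',t[0])
s=r.sense(); print(s['tool_pos'],s['tcp_rot'],s['finger_gap'],s['ft_force'])
O=np.array([504.0,106.2]); y=np.array([.1175,.9931]); x=np.array([.9931,-.1175])
P,C,uv=cloud(t,(220,0,420,399))
a=(P[:,:2]-O)@y; b=(P[:,:2]-O)@x
k=(C.max(1)<80)&(P[:,2]>120)&(a>15)&(abs(b)<25); print('tyre along',np.percentile(a[k],[1,99]) if k.any() else None)
for lo in range(-40,34,1):
    k=(a>=lo)&(a<lo+1)&(abs(b)<18)&(P[:,2]>100)&(P[:,2]<140)
    if k.sum()>5: print(lo,k.sum(),'z',P[k,2].max().round(1),np.median(P[k&(abs(b)<3),2]).round(1),'b',b[k].min().round(1),b[k].max().round(1))
E
```

```text
time: 5.75
tool_pos: [501.6, 87.0, 192.3]
tcp_rot: [179.9, -0.1, 83.3]
ft_force: [-1.0, -1.4, -1.7]
finger_gap: 50.1
[500.83205646  86.87337342 190.98806246] [-1.79986499e+02 -3.85030963e-02  8.32685464e+01] 50.187604002404996 [ 0.35909999 -0.50807404  0.53917252]
tyre along [31.59603846 59.40764826]
-30 8 z 120.8 120.8 b -9.4 8.6
-29 43 z 122.1 121.7 b -11.7 11.7
-28 39 z 122.7 122.0 b -11.7 10.8
-27 51 z 123.2 121.8 b -11.6 11.6
-26 45 z 123.3 121.8 b -11.6 11.6
-25 51 z 122.9 121.8 b -11.6 11.5
-24 42 z 122.9 121.5 b -11.6 11.5
-23 45 z 122.5 121.6 b -11.6 11.5
-22 45 z 122.3 121.5 b -11.6 11.5
-21 45 z 122.5 121.5 b -11.6 11.5
-20 48 z 122.1 121.7 b -11.5 11.4
-19 50 z 122.8 122.2 b -11.5 11.4
-18 44 z 122.5 121.5 b -11.5 11.4
-17 47 z 122.4 121.8 b -11.5 11.4
-16 49 z 123.0 121.2 b -11.5 11.4
-15 45 z 123.2 122.0 b -11.5 11.4
-14 43 z 123.0 121.7 b -11.4 11.4
-13 52 z 123.2 121.4 b -11.4 11.3
-12 52 z 122.8 121.9 b -11.4 11.3
-11 44 z 122.3 121.4 b -11.4 11.3
-10 49 z 123.1 121.7 b -11.4 10.5
-9 47 z 123.2 122.1 b -11.4 11.3
-8 49 z 122.2 121.5 b -11.4 11.2
-7 47 z 123.4 121.9 b
[... 380 characters left out ...]
117.7 b -7.8 7.8
6 34 z 118.2 117.9 b -7.1 7.8
7 22 z 118.8 117.9 b -7.8 6.2
8 11 z 121.0 120.4 b -11.8 10.2
9 52 z 122.5 121.9 b -11.8 11.8
10 52 z 123.1 121.7 b -11.8 11.8
11 57 z 123.2 121.8 b -11.8 11.7
12 51 z 123.6 121.8 b -11.7 11.7
13 55 z 122.9 121.8 b -11.7 11.7
14 57 z 122.9 121.4 b -11.7 11.6
15 53 z 122.9 121.7 b -11.7 11.6
16 52 z 122.1 121.4 b -11.6 11.6
17 55 z 122.2 121.8 b -11.7 11.5
18 31 z 122.6 121.7 b -11.6 10.7
19 45 z 125.8 125.2 b -14.9 14.0
20 74 z 125.9 124.7 b -14.9 14.0
21 65 z 126.1 124.8 b -14.9 14.0
22 72 z 125.9 124.7 b -14.8 14.0
23 66 z 125.4 124.3 b -14.8 13.9
24 72 z 126.0 124.9 b -14.8 13.9
25 74 z 125.7 124.5 b -14.8 13.9
26 30 z 125.5 124.9 b -10.5 9.0
```

View pics/w2.png

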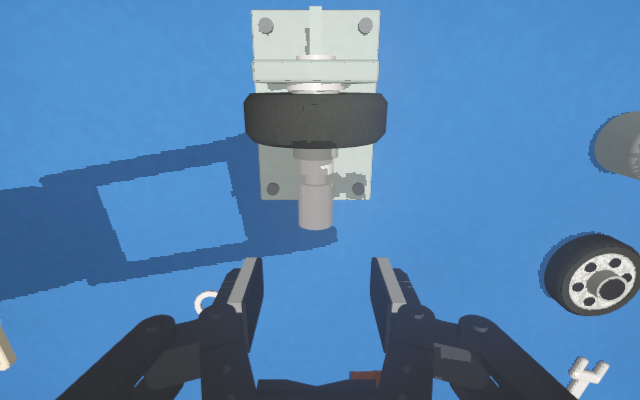

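The groove shows clearly at (316,168). By depth it runs from about 1.8 to 8.6 mm along the axle, so its centre is near +5.2 mm. The hub end at 19.3 and tyre face at 31.6 confirm the wheel is home. Next, the clip.

```bash
python3 -m inch '[0.004,-0.041,-0.003,0,0,0,105, 0.004,-0.041,-0.003,0,0,0,105, 0.004,-0.041,-0.003,0,0,0,105, 0.004,-0.041,-0.003,0,0,0,105, 0.004,-0.041,-0.003,0,0,0,105, 0.004,-0.041,-0.003,0,0,0,105, 0.004,-0.041,-0.003,0,0,0,105, 0.004,-0.041,-0.003,0,0,0,105, 0.004,-0.041,-0.003,0,0,0,105]'
python3 -m inch '[0,0,0,0,0,0,105, 0,0,0,0,0,0,105]'
python3 - <<'E'
from ax import *
t=snap('wrist'); keep('w3',t); save('w3',t[0])
s=r.sense(); print(s['tool_pos'],s['tcp_rot'],s['finger_gap'],s['ft_force'])
P,C,uv=cloud(t,(150,30,480,399))
R_=np.linalg.norm(P[:,:2]-[541,-258],axis=1)
k=(C.max(1)<70)&(R_<22)&(P[:,2]>77)&(P[:,2]<95); print('grip top',cv2.minAreaRect(P[k,:2].astype(np.float32)),np.median(P[k,2]),k.sum(),np.percentile(P[k],[2,98],axis=0))
k=(C.min(1)>110)&(R_<40)&(P[:,2]>42)&(P[:,2]<60); print('shoulders',cv2.minAreaRect(P[k,:2].astype(np.float32)) if k.any() else 0,k.sum(),P[k,2].max() if k.any() else 0)
k=(abs(P[:,2]-40)<3)&(C[:,0]>C[:,2]+15); print('rack',cv2.minAreaRect(P[k,:2].astype(np.float32)),k.sum())
E
```

```text
time: 6.7
tool_pos: [536.2, -283.4, 162.1]
tcp_rot: [-179.9, -0.1, 83.3]
ft_force: [-0.9, 0.9, -0.3]
finger_gap: 50.2
time: 6.9
tool_pos: [536.0, -282.5, 162.0]
tcp_rot: [-179.8, -0.1, 83.1]
ft_force: [-0.3, 0.6, 0.5]
finger_gap: 50.2
[ 536.27393408 -281.71393172  162.53693038] [-1.79856330e+02 -1.13269626e-01  8.32155073e+01] 50.111091786429576 [-0.36380974 -0.00315757  0.09079173]
grip top ((543.5663452148438, -258.833251953125), (9.8403902053833, 18.94931983947754), 86.52698516845703) 85.83453202560608 241 [[ 534.41871666 -262.87994437   77.33248917]
 [ 551.98652936 -253.73023132   87.2886952 ]]
shoulders ((543.9127807617188, -259.013916015625), (5.193115234375, 35.38086700439453), 86.26299285888672) 171 52.391131093893506
rack ((545.7272338867188, -242.35723876953125), (151.14393615722656, 129.94189453125), 55.16348648071289) 11037
```

View pics/w3.png

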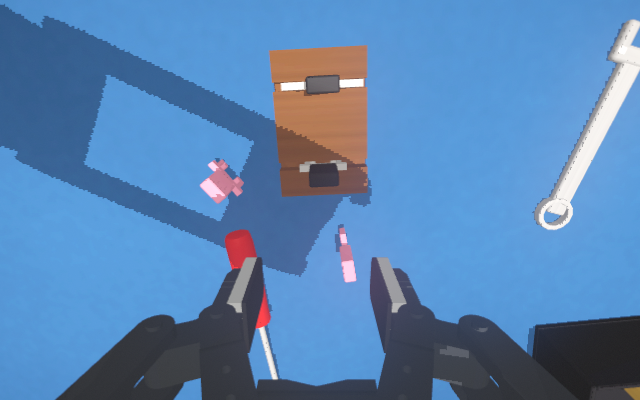

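Wrist view: rack centred at (322,120), small clip's grip at (323,175) with the narrow shoulders, big clip at (323,84). The pink look-alikes are at (220,182) and (346,255), clear of the descent. Shoulders measure 35.4 mm, so this is the small clip, at (543.6,-258.9) with yaw -3.6°.

```bash
python3 -m inch '[0.004,0.011,-0.01,0,0,1.6,105, 0.0034,0.0115,-0.01,0,0,1.6,105, 0,0,-0.03,0,0,0,105, 0,0,-0.03,0,0,0,105, 0,0,-0.02,0,0,0,105, 0,0,-0.008,0,0,0,105, 0,0,0,0,0,0,105, 0,0,0,0,0,0,105]'; python3 -m inch '[0,0,0,0,0,0,230, 0,0,0,0,0,0,230, 0,0,0,0,0,0,230, 0,0,0,0,0,0,230, 0,0,0,0,0,0,230, 0,0,0,0,0,0,230]' 60
```

```text
time: 7.75
tool_pos: [545.2, -259.6, 57.2]
tcp_rot: [179.9, 0.0, 86.5]
ft_force: [-0.4, -0.7, 0.8]
finger_gap: 50.4
time: 8.35
tool_pos: [545.3, -260.6, 57.7]
tcp_rot: [179.9, 0.1, 86.4]
ft_force: [0.6, 0.2, 5.9]
finger_gap: 18.8
```

```bash
python3 -m inch '[0,0,0.008,0,0,0,230, 0,0,0.012,0,0,0,230, 0,0,0.03,0,0,0,230, 0,0,0.04,0,0,0,230, 0,0,0.042,0,0,0,230, 0,0,0,0,0,0,230]'
python3 -m inch '[-0.0045,0.041,0,0,0,-0.35,230, -0.0045,0.041,0,0,0,-0.35,230, -0.0045,0.041,0,0,0,-0.35,230, -0.0045,0.041,0,0,0,-0.35,230, -0.0045,0.041,0,0,0,-0.35,230, -0.0045,0.041,0,0,0,-0.35,230, -0.0045,0.041,0,0,0,-0.35,230, -0.0045,0.041,0,0,0,-0.35,230, 0,0,0,0,0,0,230, 0,0,0,0,0,0,230]'
python3 - <<'E'
from ax import *
t=snap('wrist'); keep('w4',t); save('w4',t[0])
s=r.sense(); print(s['tool_pos'],s['tcp_rot'],s['finger_gap'],s['ft_force'])
E
```

```text
time: 8.95
tool_pos: [548.0, -262.2, 197.5]
tcp_rot: [179.3, 0.3, 86.4]
ft_force: [1.7, 0.5, -0.7]
finger_gap: 18.7
time: 9.95
tool_pos: [508.3, 68.6, 188.7]
tcp_rot: [180.0, 0.0, 83.8]
ft_force: [-0.3, -0.2, -0.2]
finger_gap: 18.7
[508.50477992  67.68322292 188.58968118] [1.79973475e+02 2.62795169e-02 8.36978885e+01] 18.645366965962584 [-0.07181644 -0.48020331 -0.41870355]
```

View pics/w4.png

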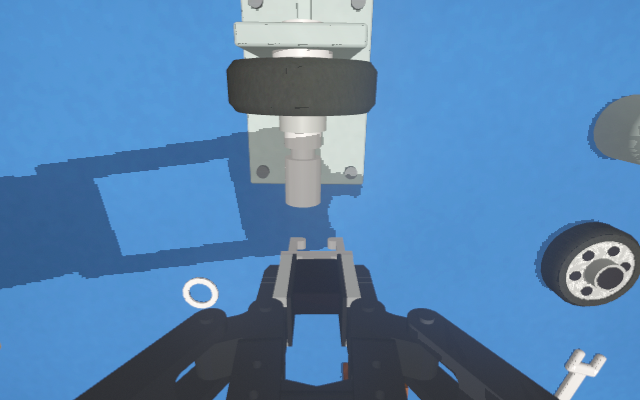

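Wrist view: the clip is held straight, with its shoulder bar at (318,253) and legs at (298,245) and (335,243). The groove is at about (303,140). I'll measure the clip and groove in the same frame.

```bash
python3 - <<'E'
from ax import *
t=load('w4'); s=[508.4,68.2]
P,C,uv=cloud(t,(230,50,380,270))
y=np.array([.1175,.9931]); x=np.array([.9931,-.1175]); O=np.array([504.0,106.2])
a=(P[:,:2]-O)@y; b=(P[:,:2]-O)@x
k=(uv[:,1]>232)&(C.min(1)>90)&(P[:,2]>135)&(P[:,2]<185)
print('clip',k.sum(),'z',np.percentile(P[k,2],[1,25,50,75,99]).round(1))
for lo in range(144,176,2):
    q=k&(P[:,2]>=lo)&(P[:,2]<lo+2)
    if q.sum()>3: print(lo,q.sum(),'a',a[q].min().round(1),np.median(a[q]).round(1),a[q].max().round(1),'b',b[q].min().round(1),b[q].max().round(1),'leftright a',np.median(a[q&(b<b[q].mean())]).round(1),np.median(a[q&(b>b[q].mean())]).round(1))
tc=np.array(s)-O; print('tool a,b',tc@y,tc@x)
for lo in np.arange(-2,12,.5):
    q=(a>=lo)&(a<lo+.5)&(abs(b)<4)&(P[:,2]>112)&(P[:,2]<126)
    print(lo,np.median(P[q,2]).round(1),end='; ')
q=(a>-20)&(a<0)&(P[:,2]>108)&(P[:,2]<125)&(abs(b)<16); print('\naxle b',np.percentile(b[q],[1,99]))
q=(a>22)&(a<60)&(P[:,2]>60)&(C.max(1)<80); print('tyre a',np.percentile(a[q],[.5,99.5]))
E
```

```text
clip 845 z [158.9 163.9 175.2 178.8 183.8]
158 32 a -33.7 -33.4 -32.7 b -5.0 23.4 leftright a -33.4 -33.3
160 50 a -38.4 -33.3 -32.6 b -4.9 23.2 leftright a -33.5 -33.2
162 139 a -38.6 -34.6 -32.8 b -5.3 23.1 leftright a -34.7 -34.4
164 65 a -38.2 -34.9 -32.8 b -5.1 23.5 leftright a -35.1 -33.8
166 36 a -35.8 -33.3 -32.6 b -5.0 23.3 leftright a -33.3 -33.4
168 23 a -36.3 -33.3 -32.6 b -5.4 22.6 leftright a -33.3 -33.2
170 28 a -33.7 -33.2 -32.7 b -5.2 23.5 leftright a -33.3 -33.2
172 34 a -33.9 -33.3 -32.5 b -5.5 23.4 leftright a -33.4 -33.1
174 53 a -34.0 -33.4 -32.6 b -7.4 26.7 leftright a -33.5 -33.3
tool a,b -37.220800000000004 8.834639999999977
-2.0 121.6; -1.5 121.9; -1.0 121.6; -0.5 122.1; 0.0 121.7; 0.5 121.3; 1.0 121.4; 1.5 120.3; 2.0 117.5; 2.5 118.2; 3.0 117.6; 3.5 117.6; 4.0 117.5; 4.5 117.2; 5.0 118.1; 5.5 117.6; 6.0 117.8; 6.5 117.4; 7.0 116.7; 7.5 117.5; 8.0 nan; 8.5 121.1; 9.0 121.6; 9.5 121.7; 10.0 122.0; 10.5 121.3; 11.0 121.1; 11.5 121.3; 
axle b [-11.84307418  11.33835562]
tyre a [31.66654852 59.05671277]
  return _methods._mean(a, axis=axis, dtype=dtype,
  ret = ret.dtype.type(ret / rcount)
```

```bash
python3 -m inch '[-0.0016,0.014,0,0,0,-0.4,230, -0.0015,0.014,0,0,0,0,230, -0.0015,0.0137,0,0,0,0,230, 0,0,-0.01,0,0,0,230, 0,0,-0.01,0,0,0,230, 0,0,-0.008,0,0,0,230, 0,0,0,0,0,0,230, 0,0,0,0,0,0,230, 0,0,0,0,0,0,230]'
python3 - <<'E'
from ax import *
t=snap('wrist'); keep('w5',t); s=r.sense(); print(s['tool_pos'],s['tcp_rot'],s['ft_force'])
P,C,uv=cloud(t,(230,50,380,290))
y=np.array([.1175,.9931]); x=np.array([.9931,-.1175]); O=np.array([504.0,106.2])
a=(P[:,:2]-O)@y; b=(P[:,:2]-O)@x
k=(uv[:,1]>225)&(C.min(1)>90)&(P[:,2]>123)&(P[:,2]<158)
for lo in range(124,158,3):
    q=k&(P[:,2]>=lo)&(P[:,2]<lo+3)
    if q.sum()>3: print(lo,q.sum(),'a',a[q].min().round(1),np.median(a[q]).round(1),a[q].max().round(1),'b',b[q].min().round(1),b[q].max().round(1))
E
```

```text
time: 10.9
tool_pos: [504.1, 109.4, 160.6]
tcp_rot: [180.0, -0.0, 83.2]
ft_force: [0.2, -0.7, 0.1]
finger_gap: 18.7
[504.22669937 109.46352378 160.78342122] [ 1.79954533e+02 -8.58473916e-03  8.32281027e+01] [ 0.20283102  0.9111711  -0.1597601 ]
130 54 a 6.1 6.7 7.3 b -13.8 14.3
133 166 a 1.0 5.9 7.8 b -14.3 14.7
136 77 a 2.0 6.2 7.2 b -14.0 14.5
139 45 a 3.2 6.7 7.2 b -14.3 14.7
142 40 a 6.1 6.8 7.4 b -14.1 14.6
145 74 a 6.0 6.7 7.6 b -17.3 17.8
148 186 a 6.2 6.8 7.5 b -17.7 18.1
151 144 a 4.4 6.8 7.6 b -17.9 17.9
154 55 a 5.7 6.8 7.9 b -17.7 8.3
```

```bash
python3 -m inch '[-0.0003,0.0009,-0.004,0,0,0,230, 0,0,-0.003,0,0,0,230, 0,0,-0.002,0,0,0,230, 0,0,-0.001,0,0,0,230]'; python3 -m inch '[0,0,-0.001,0,0,0,230, 0,0,-0.001,0,0,0,230]';  python3 -m inch '[0,0,-0.001,0,0,0,230, 0,0,-0.001,0,0,0,230]'
```

```text
time: 11.35
tool_pos: [503.3, 110.5, 149.9]
tcp_rot: [-180.0, 0.0, 83.2]
ft_force: [-0.3, 0.2, -0.7]
finger_gap: 19.0
time: 11.55
tool_pos: [503.6, 110.5, 148.3]
tcp_rot: [180.0, -0.0, 83.2]
ft_force: [0.2, 0.4, 0.1]
finger_gap: 19.0
time: 11.75
tool_pos: [503.6, 110.5, 146.3]
tcp_rot: [180.0, -0.0, 83.2]
ft_force: [-0.9, -0.5, -0.8]
finger_gap: 19.0
```

```bash
python3 -m inch '[0,0,-0.001,0,0,0,230]'; python3 -m inch '[0,0,-0.001,0,0,0,230]';  python3 -m inch '[0,0,-0.001,0,0,0,230]'; python3 -m inch '[0,0,-0.0005,0,0,0,230]'
```

```text
time: 11.85
tool_pos: [503.6, 110.5, 145.3]
tcp_rot: [180.0, -0.0, 83.2]
ft_force: [0.1, 0.7, -0.3]
finger_gap: 19.2
time: 11.95
tool_pos: [503.5, 110.5, 144.2]
tcp_rot: [-180.0, 0.0, 83.2]
ft_force: [0.5, 0.7, -0.9]
finger_gap: 18.6
time: 12.05
tool_pos: [503.6, 110.5, 143.3]
tcp_rot: [180.0, -0.0, 83.2]
ft_force: [1.4, -0.3, 0.0]
finger_gap: 18.7
time: 12.15
tool_pos: [503.8, 110.5, 143.0]
tcp_rot: [180.0, -0.0, 83.2]
ft_force: [0.9, -0.2, 1.5]
finger_gap: 18.4
```

```bash
python3 -m inch '[0,0,-0.001,0,0,0,230]'; python3 -m inch '[0,0,-0.001,0,0,0,230]';  python3 -m inch '[0,0,-0.0005,0,0,0,230]'
```

```text
time: 12.25
tool_pos: [504.0, 110.5, 142.4]
tcp_rot: [179.9, -0.0, 83.2]
ft_force: [-0.8, -0.5, 5.5]
finger_gap: 18.7
time: 12.35
tool_pos: [504.1, 110.6, 141.7]
tcp_rot: [179.9, -0.0, 83.2]
ft_force: [-1.3, -0.4, 7.1]
finger_gap: 18.8
time: 12.45
tool_pos: [504.2, 110.6, 141.4]
tcp_rot: [179.9, -0.0, 83.2]
ft_force: [-1.9, -0.6, 8.2]
finger_gap: 19.2
```

```bash
python3 -m inch '[0,0,-0.001,0,0,0,230]'; python3 -m inch '[0,0,-0.001,0,0,0,230]';  python3 -m inch '[0,0,-0.0005,0,0,0,230]'
```

```text
time: 12.55
tool_pos: [504.3, 110.7, 140.8]
tcp_rot: [179.9, -0.0, 83.2]
ft_force: [-2.6, -0.3, 8.4]
finger_gap: 18.9
time: 12.65
tool_pos: [504.3, 110.7, 139.9]
tcp_rot: [179.9, -0.0, 83.2]
ft_force: [-2.9, -0.0, 12.0]
finger_gap: 18.6
time: 12.75
tool_pos: [504.3, 110.8, 139.4]
tcp_rot: [179.9, -0.0, 83.2]
ft_force: [-2.3, 0.4, 12.7]
finger_gap: 18.8
```

```bash
python3 -m inch '[0,0,-0.001,0,0,0,230]'; python3 -m inch '[0,0,-0.0005,0,0,0,230]';  python3 -m inch '[0,0,-0.0005,0,0,0,230]'
```

```text
time: 12.85
tool_pos: [504.3, 110.8, 138.4]
tcp_rot: [179.9, -0.0, 83.2]
ft_force: [-2.9, 0.4, 11.6]
finger_gap: 18.8
time: 12.95
tool_pos: [504.2, 110.8, 137.7]
tcp_rot: [179.9, -0.0, 83.2]
ft_force: [-1.7, 0.5, 7.9]
finger_gap: 18.8
time: 13.05
tool_pos: [504.1, 110.8, 137.0]
tcp_rot: [179.9, -0.0, 83.2]
ft_force: [-2.2, 0.5, 8.5]
finger_gap: 18.8
```

Past the peak at about 12.7 N; the force is now falling as it goes in. I'll continue to the seat.

```bash
for i in 1; do python3 -m inch '[0,0,-0.001,0,0,0,230]'; python3 -m inch '[0,0,-0.001,0,0,0,230]';  python3 -m inch '[0,0,-0.001,0,0,0,230]'; python3 -m inch '[0,0,-0.0005,0,0,0,230]'; done
```

```text
time: 13.15
tool_pos: [504.1, 110.8, 135.9]
tcp_rot: [179.9, -0.0, 83.2]
ft_force: [-1.3, 1.5, 5.6]
finger_gap: 18.8
time: 13.25
tool_pos: [504.0, 110.7, 134.5]
tcp_rot: [179.9, -0.0, 83.3]
ft_force: [0.1, 1.0, 2.6]
finger_gap: 18.8
time: 13.35
tool_pos: [503.8, 110.6, 133.0]
tcp_rot: [180.0, -0.0, 83.2]
ft_force: [1.0, 0.3, 0.6]
finger_gap: 18.7
time: 13.45
tool_pos: [503.6, 110.5, 132.0]
tcp_rot: [180.0, 0.0, 83.2]
ft_force: [0.7, -0.6, -0.3]
finger_gap: 19.2
```

```bash
python3 -m inch '[0,0,-0.001,0,0,0,230]'; python3 -m inch '[0,0,-0.0007,0,0,0,230]';  python3 -m inch '[0,0,-0.0007,0,0,0,230]'
```

```text
time: 13.55
tool_pos: [503.5, 110.4, 131.0]
tcp_rot: [-180.0, 0.0, 83.2]
ft_force: [0.8, -0.1, 3.8]
finger_gap: 18.4
time: 13.65
tool_pos: [503.7, 110.4, 130.9]
tcp_rot: [180.0, 0.0, 83.2]
ft_force: [-1.6, -0.8, 7.3]
finger_gap: 19.0
time: 13.75
tool_pos: [503.8, 110.5, 130.7]
tcp_rot: [180.0, 0.0, 83.2]
ft_force: [-4.2, -0.7, 11.8]
finger_gap: 18.6
```

It seated hard at z≈131, 12 mm below first contact as expected. I'll relax, release and rise.

```bash
python3 -m inch '[0,0,0.002,0,0,0,230, 0,0,0,0,0,0,105, 0,0,0,0,0,0,105, 0,0,0,0,0,0,105, 0,0,0,0,0,0,105]' 20; python3 -m inch '[0,0,0.01,0,0,0,105, 0,0,0.02,0,0,0,105, 0,0,0.025,0,0,0,105, -0.003,-0.025,0,0,0,0,105, -0.003,-0.025,0,0,0,0,105, 0,0,0,0,0,0,105, 0,0,0,0,0,0,105]'
python3 - <<'E'
from ax import *
t=snap('wrist'); keep('w6',t); S=snap('side'); Q=snap('scene')
s=r.sense(); print(s['tool_pos'],s['ft_force'])
y=np.array([.1175,.9931]); x=np.array([.9931,-.1175]); O=np.array([504.0,106.2])
P,C,uv=cloud(t,(200,0,420,260)); a=(P[:,:2]-O)@y; b=(P[:,:2]-O)@x
k=(C.max(1)<80)&(abs(a-5)<9)&(abs(b)<14)&(P[:,2]>130); print('grip a,b',a[k].min(),a[k].max(),b[k].min(),b[k].max(),'ztop',np.percentile(P[k,2],[50,95]))
k=(C.max(1)<80)&(abs(b)<45)&(a>22)&(a<70)&(P[:,2]>120); print('tyre a',np.percentile(a[k],[.5,99.5]))
A=cv2.resize(t[0][40:240,220:420],(399,399),interpolation=2); B=cv2.resize(S[0][130:245,170:285],(399,399),interpolation=2)
save('fin',np.hstack([A,B]))
Pb,Cb,_=cloud(Q,(215,150,285,225)); k=(Cb.max(1)<60)&(Pb[:,2]>60); print('big clip',np.median(Pb[k],0))
E
```

```text
time: 14.25
tool_pos: [503.4, 110.5, 131.7]
tcp_rot: [-180.0, 0.0, 83.2]
ft_force: [-0.1, 0.5, -0.5]
finger_gap: 50.1
time: 14.95
tool_pos: [497.8, 60.3, 187.6]
tcp_rot: [180.0, -0.0, 83.2]
ft_force: [0.1, -0.2, -0.2]
finger_gap: 50.0
[497.64594251  61.14480998 187.08279151] [-0.53684107  0.09559238  0.19022805]
grip a,b 0.6186064792151094 10.641224416102387 -10.682798333723118 7.819252064235442 ztop [158.75746972 160.38298379]
tyre a [31.65971971 59.02739049]
big clip [ 552.06738876 -194.10919659   83.19195477]
```

View pics/fin.png

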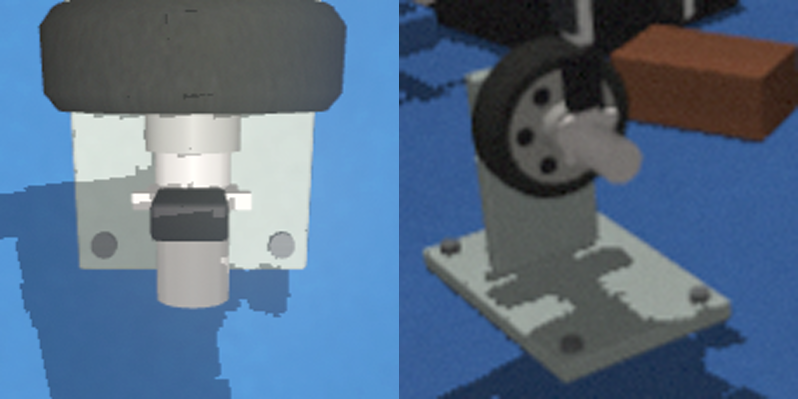

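The clip stands upright in the groove at crop pixel (190,215), its shoulders level, the wheel still home behind it and the gripper clear.

```bash
python3 -c "
from bench import r
print(r.hand_in(), r.sense()['time'])"
```

```text
the job is handed in; nothing more can be done
the job is handed in; nothing more can be done
```

The job is done and handed in at about 15 s of robot time, well inside the 72 s limit. The wheel is home and the smaller clip is snapped into the axle groove and released. The hand-in gave no verdict.

- **Wheel:** I pushed both sides of the tyre evenly until it hit a hard stop, with about 20 N at most. In the last look its face was at 31.66 mm, against 31.5 mm for home.
- **Clip:** I took the smaller one (35.4 mm measured over its shoulders) and pressed it down into the groove, which I had found at about +5.1 mm along the axle. The push peaked at about 12.7 N, fell to zero as it snapped in, and then met a firm seat 12 mm below first contact.
- **Last checks:** The clip stood free and upright at 0.6 to 10.6 mm along the axle. The bigger clip was unmoved in its slot, and the gripper was touching nothing.
- **Small disagreements:** The grip's top read 159 to 160 mm against about 162 mm expected, and the grip sat about 1.4 mm to one side of the axle line. I put both down to camera error, since the force and travel both showed it fully seated. I did not tug on the clip to test it.

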